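Set the ribbon eyelet in a gift-box lid with mallet and bench setter

ROBOT

A 6-joint arm with a two-finger parallel gripper is mounted at the origin on a cart in front of the work surface, level with it; the furniture and walls round the work are solid. World frame = base frame: x ahead of the robot, y to its left, z up, the work surface at z = 0. Lengths are in mm, angles in degrees, forces in N, time in s.
With the tool pointing down it reaches from about 350 to 850 mm from the base axis. Payload 8.1 kg.
Tool frame: the origin (TCP) lies on the centre line of the jaws, within the pads' length; the fingertips stand 14 mm ahead of it and the grasp point (between the pads) lies 5 mm behind it; z points along the fingers, y is the line along which they close (so a half turn about z gives the same grasp; the last joint's range is limited). The gripper opens to 85 mm and grips with 20 to 120 N. Pads are 22 mm wide; open, the fingers measure 114 mm over their backs; the gripper's body (76 mm by 85 mm) begins 54 mm behind the grasp point. The pads swing forward as they close: fully open they stand 13 mm farther back than shut.
Start: joints at [70.05, 7.471, 85.268, -0, 87.261, -4.893], TCP at [155.849, 579.41, 245.292] pointing down, gripper open.
Joint ranges: [-169.43, 169.43], [-51.17, 129.36], [1.28, 143.12], [-76.62, 256.62], [0, 156.53], [-152.29, 152.29]. Speed limits (degrees/s): [136.94, 136.94, 159.86, 180, 180, 180].

INTERFACE

Orientations are given as [roll, pitch, yaw] about the fixed x, y, z axes, in that order (R = Rz(yaw) Ry(pitch) Rx(roll)).
In Python, from bench import sense, snapshot, camera_info, hand_in gives the robot as it stands. The module is installed in compiled form; this text tells all that it offers.
- The arm moves only by the tool apply_moves, never from a script. Its argument "deltas" is a list of rows, each a list of 7 numbers: the shift along the tool's x, y, z scaled (see below), then the turn, a rotation vector about the tool's x, y, z scaled (see below), then the opening, from 0 (shut) to 1 (fully open). In form: [[dx, dy, dz, ax, ay, az, claw], ...]. A call has 1 to 8 rows; each row shifts and turns the commanded pose from where the row before left it, along the tool's axes as they then stand; what a row does not reach is not made up. The controller multiplies each number of a shift by 0.03 m and each number of a turn by 0.08 rad. A row lasts 1/8 s, in which the tool goes at most 62.5 mm and 10.7 degrees, less where a joint would pass 70% of its speed; a pose out of reach is approached as far as the arm can. A call with a number of a shift or a turn outside -1 to 1 is refused whole. A call with a gripper value outside its range is refused whole. The fingers move at their own pace and stop on an object; "grip_force" is the grip in N (left out, the last holds). Time passes only in rows, so rows that do not move let the fingers close. It gives the time, the measured TCP pose, the force, the opening and the grip force at its end, in the units of the state.
- sense(): the state, without advancing time (a new reading comes with each control period).
- snapshot(name): name is "side" or "top" or "wrist"; returns the picture (480x640x3 uint8, red, green, blue); there is no depth.
- camera_info(name): a dict with "vertical_fov" (degrees; the focal length in pixels is half the picture's height over the tangent of half this angle, whatever the lens; pixels are square), "cx", "cy" (the principal point, pixels), "origin" and "rotation" of the camera in the world; the wrist camera has in their place "tool_from_camera" (4x4, takes a point from camera to tool coordinates, whose origin is the TCP and whose axes are the flange's). Camera axes: x right, y up, looking along -z (the intrinsics and any distortion apply to the point x, -y, -z); pixel columns grow to the right and rows downward; lengths in mm; the calibration is good to about 2 mm. A picture is of the moment at which its call begins: read the wrist's pose just before it. camera_info takes no time and is no camera call.
- hand_in(): hands the job in; it is judged then, once.
The state is a dict: "time": time; "joint_pos": joint angles; "qd": joint speeds; "joint_efforts": joint torques, N m; "tool_pos": TCP position; "tcp_rot": TCP orientation; "ft_force": force on the tool from outside, world axes, zero at the start; "wrist_torque": the same for the moment, N m; "finger_gap": finger opening in mm; "grip_force": force on a finger pad.
Only numpy, scipy, OpenCV 4.12 (cv2) and the standard library are available. Lean on these libraries where they do the work, as an engineer would, in place of code of your own. Each camera call takes 0.05 s, during which the arm holds its last target. There are 200 camera calls.

TASK

Slide the plywood lid into the eyelet setter until it stops against the back gauge, then take the mallet and strike the setter's sprung plunger with brisk blows, not a slow press, until the brass eyelet is fully home, its flange flat on the wood. Keep the gripper itself off the plunger and the eyelet and do not hit the eyelet directly. Then stand the mallet back upright on its face on the bare tabletop, leaving the lid in the setter and the other things where they are.

Things in the scene. Friction and masses are not known exactly. Their poses are not given: they have to be found in the camera images.
- setter: Green cast bench eyelet setter, fixed. Origin on the tabletop under the plunger's axis; x points into the throat (away from the operator), z up. Base 150 mm wide (y), x = -110 to +90 mm, its flat top at z = 22 mm. Column behind; arm overhead (top at z = 132 mm) carries the plunger. Two side guides 8 mm high, 114 mm apart, keep the lid square.
- gauge (a point): Middle of the steel back gauge's face, at the height of the base's top: 30 mm behind the plunger's axis. The lid's far edge stops here.
- notch (a point): Middle of the finger notch in the front of the base (74 mm wide along y, x = -110 to -65 mm of the setter, open to the front and down to the table), at the height of the base's top: lets the fingertips get behind the lid's near edge.
- plunger_cap (a point): Centre of the top of the plunger's round steel strike cap (32 mm across, 162 mm above the table at rest). A spring holds it up with 5 N, rising to 11 N. From rest it moves 4 to 7 mm down before its foot meets the eyelet; the eyelet is home when the cap is 12 mm below its rest height.
- plunger (a joint): Travel of the plunger down from rest, in m: 0 up, at most 0.0155; it springs back by itself.
- lid: Loose plywood lid 130 (x) by 110 (y) by 8 mm lying on the setter's base between the guides, 30 to 50 mm short of home. Origin at the centre of its underside, x towards the gauge. Home when its far edge (x = +65 mm) meets the gauge: its origin is then at x = -35 mm of the setter. The eyelet nearer to the operator is set already.
- lid_eyelet (a point): Middle of the eyelet hole at the lid's far end, on the wood's upper surface (35 mm from the lid's centre). It is under the plunger's axis when the lid is home.
- eyelet (a joint): How far the far brass eyelet (flange 20 mm across, 2.6 mm thick) has been driven down, in m: 0 stands 8 mm proud, 0.008 flange flat on the wood; starts at 0 to 0.0025. A tight fit (about 34 N, on top of the plunger's spring), meant to be hammered: it yields to blows, a few millimetres or less at each.
- mallet: Nylon-faced mallet, 0.42 kg, standing on one face. Origin at the centre of that face, z up along the head: head 54 mm across, 90 mm high, yellow faces, dark steel middle. Handle level along -x, its axis 45 mm above the face, wood 20 mm wide (y), 28 mm high, its end 176 mm from the origin (black sleeve 24 mm wide on the last 60 mm). It turns a little in the grip at each blow.
- mallet_grip (a point): Point on the axis of the mallet's handle close to the head, 55 mm from the head's axis, 45 mm above the face: a good place to grip across the handle.
- gift_box: Finished plywood gift box 130 x 110 x 58 mm, a bystander.
- ribbon_red: Spool of red ribbon 80 mm across, 27 mm high, lying flat, a bystander.
- tray_full: Coral card tray full of chocolates, 167 x 204 x 43 mm, a bystander.

How it is judged:
By the outcome, as a careful person would: the job done as asked, in the order asked, and still so for the second after the job is handed in, with the robot touching nothing.
It also fails if it takes over 64 s, if anything falls off the work surface, if the arm or the gripper's body presses on something with over 40 N, if the wrist force passes 120 N, or if a joint passes its speed limit or range.

## Working session

There is one attempt and no reset: what is moved stays moved. The work goes in short steps, Python scripts to look and compute and a tool call to move; the robot and the scene stay as the last step left them, time stands still between calls to the robot, and variables do not carry over. Pictures are saved under pics/ and viewed, at most 10 in all, crops included, and the job is handed in when it is done.

Besides the shell and the picture viewer there is one more tool, called after "Request:" in YAML: its name, and indented under it one key for each argument. apply_moves: Moves the arm, as the interface text tells. Its arguments: {"type":"object","properties":{"deltas":{"type":"array"},"grip_force":{"type":"number"}},"required":["deltas"]}

```bash
mkdir -p pics
python3 - <<'E'
from bench import *
import cv2
print(sense())
for n in ["side","top","wrist"]:
    print(n,camera_info(n)); im=snapshot(n); cv2.imwrite(f"pics/{n}0.png",im[:,:,::-1])
E
```

```text
{'time': 0.0, 'joint_pos': array([ 7.00518670e+01,  7.51461022e+00,  8.53323738e+01,  4.80143633e-04,
        8.72620753e+01, -4.89203555e+00]), 'qd': array([ 0.0065469 , -0.02127124,  0.00614675,  0.1302689 ,  0.05901075,
        0.0080154 ]), 'joint_efforts': array([ 1.61631109e-03, -5.69413733e+01, -5.00542796e+01, -1.85996805e-04,
        1.50550558e-02,  2.76347419e-05]), 'tool_pos': array([155.63600542, 578.89453363, 244.2199532 ]), 'tcp_rot': array([-1.79891379e+02, -9.77820438e-03,  1.64943870e+02]), 'ft_force': array([-0.09979513,  0.11925424,  0.53709989]), 'wrist_torque': array([-0.03632644,  0.0006731 ,  0.04625735]), 'grip_force': 0.0, 'finger_gap': 85.00518348310344}
side {'vertical_fov': 42.558068184085954, 'cx': 326.5476116677417, 'cy': 242.15083526042295, 'origin': array([  190.51594888, -1275.72941486,  1065.81037028]), 'rotation': array([ 51.63360296,  -0.63617024, -17.12725591])}
top {'vertical_fov': 52.97205083524197, 'cx': 313.18550287928855, 'cy': 232.0886037795266, 'origin': array([ 390.28919932, -100.84801612, 1217.19506675]), 'rotation': array([  8.85705307,  -0.86520533, -90.66404181])}
wrist {'vertical_fov': 69.10341204519005, 'cx': 316.0879210735184, 'cy': 238.1568481204365, 'tool_from_camera': array([[ 1.40350895e-03,  9.45644104e-01,  3.25200335e-01,
         8.35164809e+01],
       [ 9.99998606e-01, -1.03305328e-03, -1.31182599e-03,
         5.03840527e-01],
       [-9.04571242e-04,  3.25201723e-01, -9.45644236e-01,
        -1.29145510e+02],
       [ 0.00000000e+00,  0.00000000e+00,  0.00000000e+00,
         1.00000000e+00]])}
```

View pics/top0.png

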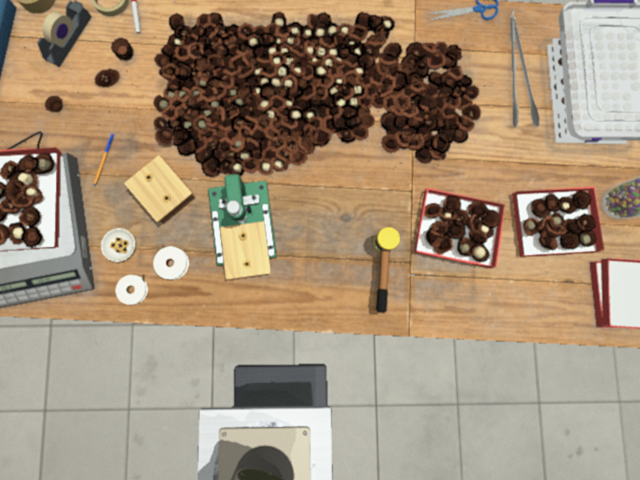

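View pics/side0.png

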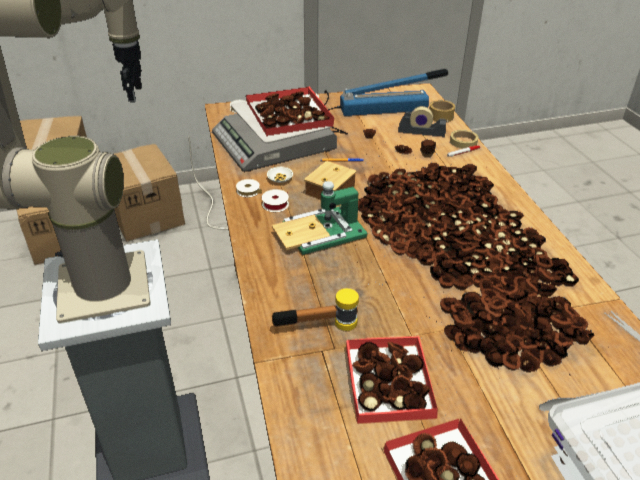

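Top view: setter near (240,210), lid near (245,250), mallet head (388,239) with its handle running down to (381,310). Side view: the same items at (335,225), (305,232) and (347,309). Next I'll zoom in.

```bash
cat > h.py <<'E'
import numpy as np, cv2
from scipy.spatial.transform import Rotation as Ro
from bench import *
def cam(n,st=None):
    c=camera_info(n); f=240/np.tan(np.radians(c["vertical_fov"]/2))
    if n=="wrist":
        T=np.array(c["tool_from_camera"]); R=Ro.from_euler("xyz",st["tcp_rot"],degrees=True).as_matrix()
        return f,c["cx"],c["cy"],R@T[:3,3]+st["tool_pos"],R@T[:3,:3]
    return f,c["cx"],c["cy"],np.array(c["origin"]),Ro.from_euler("xyz",c["rotation"],degrees=True).as_matrix()
def ray(n,u,v,st=None):
    f,cx,cy,o,R=cam(n,st); return o,R@np.array([(u-cx)/f,-(v-cy)/f,-1])
def on(n,u,v,z,st=None):
    o,d=ray(n,u,v,st); return o+d*(z-o[2])/d[2]
def proj(n,p,st=None):
    f,cx,cy,o,R=cam(n,st); q=R.T@(np.array(p)-o); return cx-f*q[0]/q[2],cy+f*q[1]/q[2]
def two(a,b):
    (o,d),(p,e)=a,b; s=np.linalg.lstsq(np.c_[d,-e],p-o,rcond=None)[0]
    x,y=o+d*s[0],p+e*s[1]; return (x+y)/2,np.linalg.norm(x-y)
def crop(im,x0,x1,y0,y1,k,name): cv2.imwrite(name,cv2.resize(im[y0:y1,x0:x1,::-1],None,fx=k,fy=k,interpolation=cv2.INTER_CUBIC))
E
python3 - <<'E'
from h import *
im=cv2.imread("pics/top0.png")[:,:,::-1]
crop(im,195,415,165,325,3.5,"pics/topc.png")
hsv=cv2.cvtColor(np.ascontiguousarray(im),cv2.COLOR_RGB2HSV)
def comps(m,lab):
    n,l,s,c=cv2.connectedComponentsWithStats(m.astype(np.uint8))
    for i in range(1,n):
        if s[i,4]>60:
            r=cv2.minAreaRect(np.argwhere(l==i)[:,::-1].astype(np.float32)); print(lab,s[i],c[i],r)
comps(cv2.inRange(hsv,(25,170,120),(35,255,255))>0,"yellow")
comps(cv2.inRange(hsv,(0,0,0),(180,255,40))[230:330,350:410]>0,"black(+350,+230)")
comps(cv2.inRange(hsv,(60,80,30),(95,255,200))>0,"green")
for n,z,u,v in [("top",90,388,239),("top",45,381,308),("top",162,235,208),("top",30,245,250)]: print(on(n,u,v,z))
E
```

```text
black(+350,+230) [ 27  60   9  22 161] [30.86956522 70.19875776] ((31.0, 70.5), (21.0, 8.0), 90.0)
green [ 209  174   60   53 1577] [238.53392517 199.50412175] ((238.5999755859375, 198.20001220703125), (49.78031921386719, 58.265602111816406), 81.8698959350586)
[ 547.5412921  -296.96743231   90.        ]
[ 386.15416013 -281.92021452   45.        ]
[610.49593875  54.99241556 162.        ]
[531.78219429  48.38078894  30.        ]
```

View pics/topc.png

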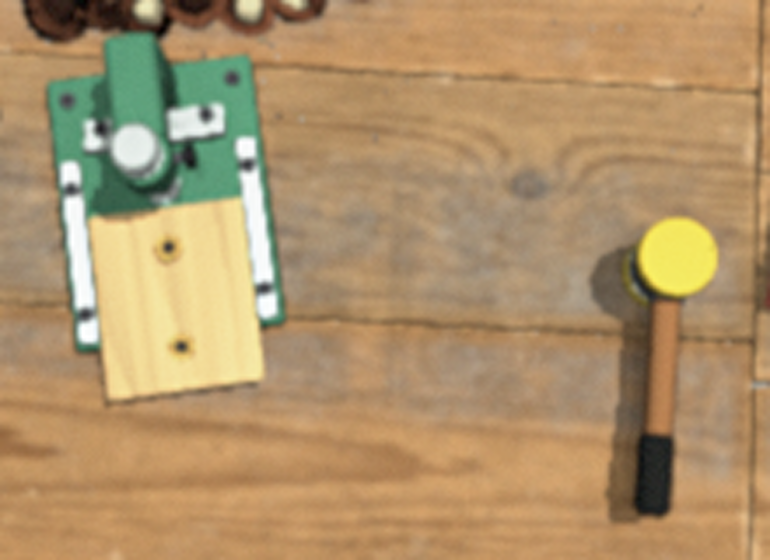

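Crop (scale 3.5, offset 195,165): setter base corners (48,87), (248,58), (283,322), (78,350). Cap (135,148). Lid corners (90,217), (242,198), (262,380), (107,402). Mallet top (678,257), handle end (653,515).

Run:
```python
from h import *
def P(u,v,z): return on("top",u/3.5+194.6,v/3.5+164.6,z)
S=np.array([P(*p,22) for p in [(48,87),(248,58),(283,322),(78,350)]]); print("setter",S)
d=(S[0]+S[1]-S[2]-S[3])/2; print(np.hypot(*d[:2]),np.degrees(np.arctan2(d[1],d[0])))
w=S[0]-S[1]; print("w",np.hypot(*w[:2]),np.degrees(np.arctan2(-w[0],w[1])), S[3]-S[2])
print("ctr",S.mean(0)); u=d[:2]/np.hypot(*d[:2]); print("origin",S.mean(0)[:2]+10*u,"cap",P(135,148,162))
L=np.array([P(*p,30) for p in [(90,217),(242,198),(262,380),(107,402)]]); d=(L[0]+L[1]-L[2]-L[3])/2
print("lid",L.mean(0),np.hypot(*d[:2]),np.degrees(np.arctan2(d[1],d[0])),L[0]-L[1],"near mid",(L[2]+L[3])/2)
a=P(678,257,90);b=P(653,516,50); h=a-b; print("mallet",a,b,np.hypot(*h[:2]),np.degrees(np.arctan2(h[1],h[0])))
# side refine
im=cv2.imread("pics/side0.png"); im2=im[:,:,::-1]
crop(im2,262,382,165,335,3.5,"pics/sidec.png")
```

```text
setter [[688.29833286 143.87987942  22.        ]
 [708.84349193  -0.87195654  22.        ]
 [515.46184628 -26.42953926  22.        ]
 [497.00771367 118.5389658   22.        ]]
194.01250492845125 7.5373944098057795
w 146.20259086807 8.078242691246379 [-18.45413261 144.96850506   0.        ]
ctr [602.40284619  58.77933735  22.        ]
origin [612.3164408   60.09106972] cap [613.06525845  59.09404446 162.        ]
lid [532.09659547  49.16160425  30.        ] 131.51284627268817 6.287687275698654 [-12.78019528 108.00092214   0.        ] near mid [466.73572917  41.95991419  30.        ]
mallet [ 549.85826167 -297.79673599   90.        ] [ 376.6352638  -281.24183554   50.        ] 174.01227461705457 -5.459170211412733
```

View pics/sidec.png

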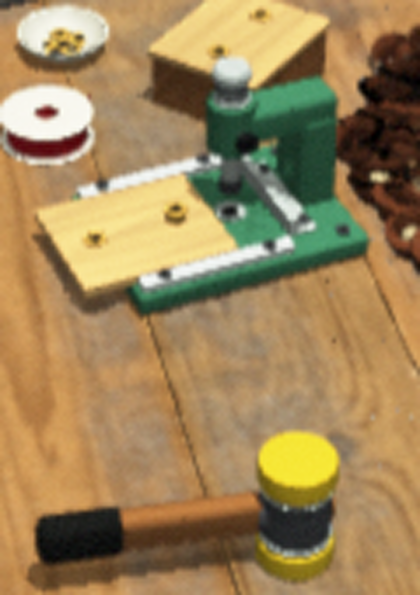

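Side view confirms the layout: cap at crop (232,72), mallet head at (298,505), lid free and short of the gauge. I'll write a small helper that turns a target into row numbers.

```bash
cat >> h.py <<'E'
def plan(pos,yaw,n,tilt=0,st=None,maxr=None):
    """rows (constant units) from the measured pose to a tool-down pose (tilt = turn about tool y)"""
    st=st or sense(); R=Ro.from_euler("xyz",st["tcp_rot"],degrees=True); p=np.array(st["tool_pos"])
    Rt=Ro.from_euler("z",yaw,degrees=True)*Ro.from_euler("x",180,degrees=True)*Ro.from_euler("y",tilt,degrees=True)
    rv=(R.inv()*Rt).as_rotvec(); step=(np.array(pos)-p)/n; rows=[]
    for k in range(n):
        Rk=R*Ro.from_rotvec(rv*k/n)
        rows.append([round(float(x),2) for x in [*(Rk.inv().apply(step)/30),*(rv/n/.08)]])
    print("at",p.round(1),"rot",np.round(st["tcp_rot"],1),"F",np.round(st["ft_force"],1),"t",round(st["time"],2))
    print("rows",*rows,sep="\n")
E
python3 -c "
from h import *
plan([442,37,235],187.7,20)"
```

```text
at [155.7 579.  244.5] rot [-179.9   -0.   164.9] F [-0.2  0.2 -0.3] t 0.15
rows
[-0.7, -0.75, 0.02, -0.0, -0.0, -0.25]
[-0.68, -0.76, 0.02, -0.0, -0.0, -0.25]
[-0.67, -0.78, 0.02, -0.0, -0.0, -0.25]
[-0.65, -0.79, 0.02, -0.0, -0.0, -0.25]
[-0.63, -0.8, 0.02, -0.0, -0.0, -0.25]
[-0.62, -0.81, 0.02, -0.0, -0.0, -0.25]
[-0.6, -0.83, 0.02, -0.0, -0.0, -0.25]
[-0.59, -0.84, 0.02, -0.0, -0.0, -0.25]
[-0.57, -0.85, 0.02, -0.0, -0.0, -0.25]
[-0.55, -0.86, 0.02, -0.0, -0.0, -0.25]
[-0.53, -0.87, 0.02, -0.0, -0.0, -0.25]
[-0.52, -0.88, 0.02, -0.0, -0.0, -0.25]
[-0.5, -0.89, 0.02, -0.0, -0.0, -0.25]
[-0.48, -0.9, 0.02, -0.0, -0.0, -0.25]
[-0.46, -0.91, 0.02, -0.0, -0.0, -0.25]
[-0.45, -0.92, 0.02, -0.0, -0.0, -0.25]
[-0.43, -0.93, 0.02, -0.0, -0.0, -0.25]
[-0.41, -0.94, 0.02, -0.0, -0.0, -0.25]
[-0.39, -0.94, 0.02, -0.0, -0.0, -0.25]
[-0.37, -0.95, 0.02, -0.0, -0.0, -0.25]
```

Request:
apply_moves:
  deltas:
    - [-0.7,-0.75,0,0,0,-0.25,0]
    - [-0.68,-0.76,0,0,0,-0.25,0]
    - [-0.67,-0.78,0,0,0,-0.25,0]
    - [-0.65,-0.79,0,0,0,-0.25,0]
    - [-0.63,-0.8,0,0,0,-0.25,0]
    - [-0.62,-0.81,0,0,0,-0.25,0]
    - [-0.6,-0.83,0,0,0,-0.25,0]
    - [-0.59,-0.84,0,0,0,-0.25,0]

```text
time: 1.15
tool_pos: [271.0, 361.3, 245.0]
tcp_rot: [-180.0, -0.0, 174.2]
ft_force: [0.8, 0.3, -0.5]
finger_gap: 0.4
grip_force: 0.0
```

Request:
apply_moves:
  deltas:
    - [-0.57,-0.85,0,0,0,-0.25,0]
    - [-0.55,-0.86,0,0,0,-0.25,0]
    - [-0.53,-0.87,0,0,0,-0.25,0]
    - [-0.52,-0.88,0,0,0,-0.25,0]
    - [-0.5,-0.89,0,0,0,-0.25,0]
    - [-0.48,-0.9,0,0,0,-0.25,0]
    - [-0.46,-0.91,0,0,0,-0.25,0]
    - [-0.45,-0.92,0,0,0,-0.25,0]

```text
time: 2.15
tool_pos: [385.9, 144.9, 245.1]
tcp_rot: [-180.0, -0.0, -176.7]
ft_force: [0.5, 0.2, 0.3]
finger_gap: -0.1
grip_force: 0.0
```

```bash
python3 -c "
from h import *
plan([440,37,130],187.7,5)"
```

```text
at [385.9 144.9 245.1] rot [-180.    -0.  -176.7] F [0.5 0.2 0.3] t 2.15
rows
[-0.32, -0.74, 0.77, -0.0, -0.0, -0.19]
[-0.31, -0.74, 0.77, -0.0, -0.0, -0.19]
[-0.3, -0.75, 0.77, -0.0, -0.0, -0.19]
[-0.28, -0.75, 0.77, -0.0, -0.0, -0.19]
[-0.27, -0.76, 0.77, -0.0, -0.0, -0.19]
```

Request:
apply_moves:
  deltas:
    - [-0.32,-0.74,0.77,0,0,-0.19,0]
    - [-0.31,-0.74,0.77,0,0,-0.19,0]
    - [-0.3,-0.75,0.77,0,0,-0.19,0]
    - [-0.28,-0.75,0.77,0,0,-0.19,0]
    - [-0.27,-0.76,0.77,0,0,-0.19,0]
    - [0,0,0.9,0,0,0,0]
    - [0,0,0.9,0,0,0,0]
    - [0,0,0.9,0,0,0,0]

```text
time: 3.15
tool_pos: [439.5, 37.8, 47.8]
tcp_rot: [180.0, -0.0, -172.4]
ft_force: [0.8, -0.2, 1.1]
finger_gap: 0.0
grip_force: 0.0
```

```bash
python3 -c "
from h import *
plan([440,37,28],187.7,1)
plan([506-14,44,28],187.7,4)"
```

```text
at [439.5  37.8  47.8] rot [ 180.    -0.  -172.4] F [ 0.8 -0.2  1.1] t 3.15
rows
[-0.01, -0.03, 0.66, 0.0, -0.0, -0.02]
at [439.5  37.8  47.8] rot [ 180.    -0.  -172.4] F [ 0.8 -0.2  1.1] t 3.15
rows
[-0.44, -0.01, 0.16, 0.0, -0.0, -0.0]
[-0.44, -0.01, 0.16, 0.0, -0.0, -0.0]
[-0.44, -0.01, 0.16, 0.0, -0.0, -0.0]
[-0.44, -0.01, 0.16, 0.0, -0.0, -0.0]
```

Request:
apply_moves:
  deltas:
    - [0,0,0.65,0,0,0,0]
    - [-0.3,0,0,0,0,0,0]
    - [-0.3,0,0,0,0,0,0]
    - [-0.3,0,0,0,0,0,0]
    - [-0.3,0,0,0,0,0,0]
    - [-0.3,0,0,0,0,0,0]
    - [-0.2,0,0,0,0,0,0]

```text
time: 4.03
tool_pos: [490.9, 44.8, 29.4]
tcp_rot: [-180.0, 0.0, -172.4]
ft_force: [-0.3, 0.3, 0.1]
finger_gap: -0.1
grip_force: 0.4
```

Request:
apply_moves:
  deltas:
    - [-0.1,0,0,0,0,0,0]
    - [-0.1,0,0,0,0,0,0]

```text
time: 4.28
tool_pos: [496.1, 45.5, 29.2]
tcp_rot: [180.0, -0.0, -172.4]
ft_force: [-1.4, 0.7, 0.0]
finger_gap: 0.1
grip_force: 0.5
```

Request:
apply_moves:
  deltas:
    - [-0.1,0,0,0,0,0,0]
    - [-0.1,0,0,0,0,0,0]

```text
time: 4.53
tool_pos: [502.2, 46.3, 29.2]
tcp_rot: [180.0, -0.0, -172.4]
ft_force: [-1.7, -0.4, -0.3]
finger_gap: 0.0
grip_force: 0.2
```

Request:
apply_moves:
  deltas:
    - [-0.08,0,0,0,0,0,0]

```text
time: 4.65
tool_pos: [504.6, 46.6, 29.3]
tcp_rot: [-180.0, -0.0, -172.4]
ft_force: [-5.6, -1.7, 1.0]
finger_gap: -0.1
grip_force: 3.7
```

Request:
apply_moves:
  deltas:
    - [-0.06,0,0,0,0,0,0]

```text
time: 4.78
tool_pos: [504.7, 46.7, 28.9]
tcp_rot: [180.0, -0.2, -172.4]
ft_force: [-13.1, -1.7, 9.3]
finger_gap: -0.3
grip_force: 6.6
```

Request:
apply_moves:
  deltas:
    - [-0.06,0,0,0,0,0,0]

```text
time: 4.9
tool_pos: [504.8, 46.8, 28.4]
tcp_rot: [180.0, -0.4, -172.4]
ft_force: [-20.1, -3.3, 12.3]
finger_gap: -0.1
grip_force: 10.2
```

Request:
apply_moves:
  deltas:
    - [0.5,0,0,0,0,0,0]
    - [0.6,0,0,0,0,0,0]
    - [0.3,0,-0.9,0,0,0,0]
    - [0,0,-1,0,0,0,0]
    - [0,0,-1,0,0,0,0]
    - [0,-0.9,-1,0,0,0,0.6]
    - [0,-0.9,0,0,0,0,1]

```text
time: 5.78
tool_pos: [476.0, -12.7, 149.8]
tcp_rot: [-179.9, 0.4, -172.3]
ft_force: [-0.1, 0.1, -0.8]
finger_gap: 35.7
grip_force: 0.0
```

Run:
```python
from h import *
plan([495.3,-292.5,160],174.5,10)
im=snapshot("top"); crop(im,195,415,165,325,3.5,"pics/topc1.png")
```

```text
at [476.  -12.7 149.8] rot [-179.9    0.4 -172.3] F [-0.1  0.1 -0.8] t 5.78
rows
[0.06, -0.93, -0.03, -0.0, 0.01, 0.29]
[0.04, -0.93, -0.03, -0.0, 0.01, 0.29]
[0.02, -0.93, -0.03, -0.0, 0.01, 0.29]
[-0.0, -0.94, -0.03, -0.0, 0.01, 0.29]
[-0.02, -0.93, -0.03, -0.0, 0.01, 0.29]
[-0.05, -0.93, -0.03, -0.0, 0.01, 0.29]
[-0.07, -0.93, -0.03, -0.0, 0.01, 0.29]
[-0.09, -0.93, -0.03, -0.0, 0.01, 0.29]
[-0.11, -0.93, -0.03, -0.0, 0.01, 0.29]
[-0.13, -0.93, -0.03, -0.0, 0.01, 0.29]
```

View pics/topc1.png

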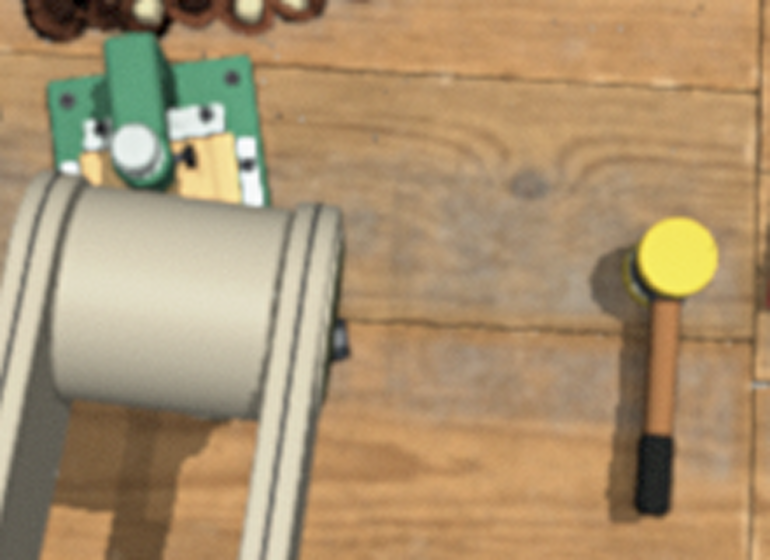

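The lid's far edge (crop (80,152)–(235,135)) is against the gauge bar, so it is home. The mallet hasn't moved. Going to it now.

Request:
apply_moves:
  deltas:
    - [0.06,-0.93,0,0,0,0.29,1]
    - [0.04,-0.93,0,0,0,0.29,1]
    - [0.02,-0.93,0,0,0,0.29,1]
    - [0,-0.93,0,0,0,0.29,1]
    - [-0.02,-0.93,0,0,0,0.29,1]
    - [-0.05,-0.93,0,0,0,0.29,1]
    - [-0.07,-0.93,0,0,0,0.29,1]
    - [-0.09,-0.93,0,0,0,0.29,1]

```text
time: 6.82
tool_pos: [488.6, -235.9, 146.2]
tcp_rot: [180.0, 0.0, 176.9]
ft_force: [0.4, 0.3, 0.9]
finger_gap: 85.5
grip_force: 0.0
```

Run:
```python
from h import *
plan([495.3,-292.5,120],174.5,3)
st=sense(); im=snapshot("wrist"); cv2.imwrite("pics/w1.png",im[:,:,::-1])
print([proj("wrist",p,st) for p in [(550,-297.8,90),(495.3,-292.5,59),(376.6,-281.2,59)]])
```

```text
at [ 488.6 -235.9  146.2] rot [180.    0.  176.9] F [0.4 0.3 0.9] t 6.83
rows
[-0.11, -0.62, 0.29, 0.0, 0.0, 0.18]
[-0.12, -0.62, 0.29, 0.0, 0.0, 0.18]
[-0.13, -0.62, 0.29, 0.0, 0.0, 0.18]
[(np.float64(223.4572908413758), np.float64(362.40095084224487)), (np.float64(231.5686922216736), np.float64(264.28664771026627)), (np.float64(223.96426986203977), np.float64(69.13103358726266))]
```

View pics/w1.png

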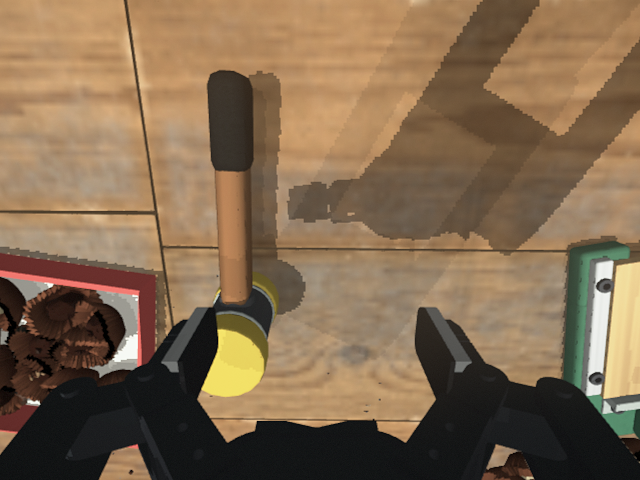

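Wrist view: the handle runs from (230,72) to (235,300), about 3 mm left (+y) of my estimate. The tray's edge is near (158,270), so I'll go down half open, keeping the fingers clear of the tray.

Request:
apply_moves:
  deltas:
    - [-0.12,-0.6,0.3,0,0,0.18,0.5]
    - [-0.12,-0.6,0.3,0,0,0.18,0.5]
    - [-0.12,-0.6,0.3,0,0,0.18,0.5]
    - [0,0,0.6,0,0,0,0.5]
    - [0,0,0.6,0,0,0,0.5]

```text
time: 7.5
tool_pos: [495.3, -289.0, 81.3]
tcp_rot: [179.9, -0.1, 174.5]
ft_force: [-0.5, 0.2, -0.6]
finger_gap: 42.6
grip_force: 0.0
```

Run:
```python
from h import *
plan([495.3,-291,40],174.5,3)
print(on("top",415,258,43))
st=sense(); im=snapshot("wrist"); 
h=cv2.cvtColor(im,cv2.COLOR_RGB2HSV)
print([proj("wrist",p,st) for p in [(495.3,-292.5,59),(420,-285.3,59),(376.6,-281.2,59)]])
for r in (120,180,220,260,300):
    row=h[r]; m=(row[:,0]<15)&(row[:,1]>90)&(row[:,2]<190)|(row[:,2]<60); x=np.flatnonzero(m); print(r,[ (g[0],g[-1]) for g in np.split(x,np.flatnonzero(np.diff(x)>2)+1) if len(g)>8])
```

```text
at [ 495.3 -289.    81.3] rot [ 1.799e+02 -1.000e-01  1.745e+02] F [-0.5  0.2 -0.6] t 7.5
rows
[-0.0, -0.02, 0.46, 0.0, -0.0, 0.0]
[-0.0, -0.02, 0.46, 0.0, -0.0, 0.0]
[-0.0, -0.02, 0.46, 0.0, -0.0, 0.0]
[ 506.38352893 -369.91333602   43.        ]
[(np.float64(307.4742386236243), np.float64(299.46386347454165)), (np.float64(306.25140079184337), np.float64(138.91065115267634)), (np.float64(305.2089085694919), np.float64(19.245122613188983))]
120 [(np.int64(325), np.int64(333))]
180 [(np.int64(284), np.int64(292)), (np.int64(316), np.int64(328))]
220 [(np.int64(285), np.int64(295)), (np.int64(308), np.int64(328))]
260 [(np.int64(287), np.int64(328))]
300 [(np.int64(0), np.int64(118)), (np.int64(288), np.int64(326))]
```

Request:
apply_moves:
  deltas:
    - [0,-0.05,0.46,0,0,0,0.5]
    - [0,-0.05,0.46,0,0,0,0.5]
    - [0,0,0.46,0,0,0,0.5]
    - [0,0,0,0,0,0,0]
    - [0,0,0,0,0,0,0]
    - [0,0,0,0,0,0,0]
    - [0,0,0,0,0,0,0]
  grip_force: 100

```text
time: 8.43
tool_pos: [495.3, -292.5, 41.8]
tcp_rot: [180.0, -0.0, 174.5]
ft_force: [0.2, 0.1, -4.8]
finger_gap: 18.9
grip_force: 97.5
```

Request:
apply_moves:
  deltas:
    - [0,0,-0.5,0,0,0,0]
    - [0,0,-1,0,0,0,0]
    - [0,0,-1,0,0,0,0]
    - [0,0,-1,0,0,0,0]
    - [0,0,-1,0,0,0,0]
    - [0,0,-1,0,0,0,0]
    - [0,0,-1,0,0,0,0]
    - [0,0,-0.6,0,0,0,0]

```text
time: 9.43
tool_pos: [496.0, -293.0, 258.1]
tcp_rot: [-179.9, 0.2, 174.5]
ft_force: [0.5, -0.4, -4.1]
finger_gap: 18.7
grip_force: 97.8
```

Run:
```python
from h import *
plan([558.2,54.7,255],185,13)
```

```text
at [ 496.  -293.   258.1] rot [-179.9    0.2  174.5] F [ 0.5 -0.4 -4.1] t 9.43
rows
[-0.07, 0.9, 0.01, -0.0, 0.0, -0.18]
[-0.09, 0.9, 0.01, -0.0, 0.0, -0.18]
[-0.1, 0.9, 0.01, -0.0, 0.0, -0.18]
[-0.11, 0.9, 0.01, -0.0, 0.0, -0.18]
[-0.12, 0.9, 0.01, -0.0, 0.0, -0.18]
[-0.14, 0.9, 0.01, -0.0, 0.0, -0.18]
[-0.15, 0.89, 0.01, -0.0, 0.0, -0.18]
[-0.16, 0.89, 0.01, -0.0, 0.0, -0.18]
[-0.17, 0.89, 0.01, -0.0, 0.0, -0.18]
[-0.19, 0.89, 0.01, -0.0, 0.0, -0.18]
[-0.2, 0.88, 0.01, -0.0, 0.0, -0.18]
[-0.21, 0.88, 0.01, -0.0, 0.0, -0.18]
[-0.22, 0.88, 0.01, -0.0, 0.0, -0.18]
```

Request:
apply_moves:
  deltas:
    - [-0.07,0.9,0,0,0,-0.18,0]
    - [-0.09,0.9,0,0,0,-0.18,0]
    - [-0.1,0.9,0,0,0,-0.18,0]
    - [-0.11,0.9,0,0,0,-0.18,0]
    - [-0.12,0.9,0,0,0,-0.18,0]
    - [-0.14,0.9,0,0,0,-0.18,0]
    - [-0.15,0.89,0,0,0,-0.18,0]
    - [-0.16,0.89,0,0,0,-0.18,0]

```text
time: 10.42
tool_pos: [533.1, -77.6, 254.9]
tcp_rot: [180.0, -0.0, -178.8]
ft_force: [1.6, 0.3, -5.3]
finger_gap: 18.8
grip_force: 98.2
```

Request:
apply_moves:
  deltas:
    - [-0.17,0.89,0,0,0,-0.18,0]
    - [-0.19,0.89,0,0,0,-0.18,0]
    - [-0.2,0.88,0,0,0,-0.18,0]
    - [-0.21,0.88,0,0,0,-0.18,0]
    - [-0.22,0.88,0,0,0,-0.18,0]
    - [0,0,0,0,0,0,0]

```text
time: 11.18
tool_pos: [556.4, 57.1, 254.8]
tcp_rot: [180.0, -0.0, -174.6]
ft_force: [-0.2, -0.2, -5.3]
finger_gap: 18.6
grip_force: 98.2
```

Run:
```python
from h import *
plan([558.2,54.7,255],185,1)
im=snapshot("side"); crop(im,262,382,130,260,4.5,"pics/sidec2.png")
```

```text
at [556.4  57.1 254.8] rot [ 180.    -0.  -174.6] F [-0.2 -0.2 -5.3] t 11.18
rows
[-0.05, -0.09, -0.01, 0.01, -0.01, 0.09]
```

View pics/sidec2.png

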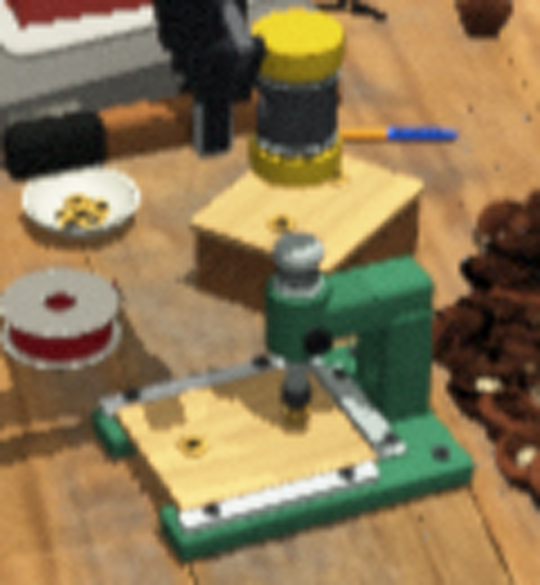

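The mallet head sits directly above the cap (297 vs 298 in crop columns) and the lid is home. First blow.

Request:
apply_moves:
  deltas:
    - [-0.05,-0.08,0,0,0,0,0]
    - [0,0,0.95,0,0,0,0]
    - [0,0,1,0,0,0,0]
  grip_force: 120

```text
time: 11.6
tool_pos: [558.9, 51.9, 196.6]
tcp_rot: [-180.0, 0.1, -174.8]
ft_force: [-8.6, -0.2, 28.5]
finger_gap: 18.3
grip_force: 123.5
```

Request:
apply_moves:
  deltas:
    - [0,0,-1,0,0,0,0]
    - [0,0,-1,0,0,0,0]

```text
time: 11.85
tool_pos: [557.7, 51.9, 256.2]
tcp_rot: [-180.0, -0.1, -174.8]
ft_force: [-0.7, 0.6, -4.0]
finger_gap: 18.1
grip_force: 118.4
```

Request:
apply_moves:
  deltas:
    - [0,0.08,0.2,0,0,0,0]
    - [0,0,1,0,0,0,0]
    - [0,0,1,0,0,0,0]

```text
time: 12.22
tool_pos: [557.7, 54.9, 189.1]
tcp_rot: [-180.0, -0.0, -174.8]
ft_force: [-17.6, -2.5, 38.2]
finger_gap: 18.4
grip_force: 124.9
```

Request:
apply_moves:
  deltas:
    - [0,0,-1,0,0,0,0]
    - [0,0,-1,0,0,0,0]

```text
time: 12.48
tool_pos: [556.8, 54.9, 248.1]
tcp_rot: [180.0, -0.2, -174.8]
ft_force: [0.5, 0.0, -4.1]
finger_gap: 18.0
grip_force: 119.5
```

Request:
apply_moves:
  deltas:
    - [0,0,0.05,0,0,0,0]
    - [0,0,1,0,0,0,0]
    - [0,0,1,0,0,0,0]

```text
time: 12.85
tool_pos: [557.5, 55.1, 186.2]
tcp_rot: [-180.0, -0.1, -174.8]
ft_force: [-25.3, -2.0, 42.4]
finger_gap: 18.3
grip_force: 127.9
```

Request:
apply_moves:
  deltas:
    - [0,0,-1,0,0,0,0]
    - [0,0,-1,0,0,0,0]

```text
time: 13.1
tool_pos: [556.4, 55.1, 245.3]
tcp_rot: [180.0, -0.3, -174.8]
ft_force: [0.4, -0.3, -4.6]
finger_gap: 18.4
grip_force: 122.6
```

Run:
```python
from h import *
im=snapshot("side"); crop(im,262,382,130,260,4.5,"pics/sidec3.png")
```

```text
(no output)
```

View pics/sidec3.png

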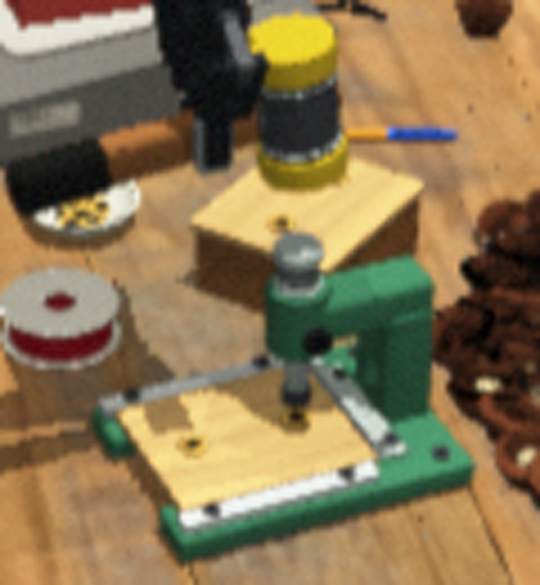

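The mallet has turned about 6° in the grip, head up; the eyelet is lower now. I'll tilt the tool to level the mallet and strike again.

Request:
apply_moves:
  deltas:
    - [0,0,-0.1,0,0.65,0,0]
    - [0,0,0,0,0.65,0,0]
    - [-0.1,0,1,0,0,0,0]
    - [-0.1,0,1,0,0,0,0]

```text
time: 13.65
tool_pos: [557.6, 55.2, 188.4]
tcp_rot: [180.0, -6.0, -174.8]
ft_force: [2.6, 0.1, 15.6]
finger_gap: 18.3
grip_force: 125.5
```

Request:
apply_moves:
  deltas:
    - [0.1,0,-1,0,0,0,0]
    - [0.1,0,-1,0,0,0,0]

```text
time: 13.9
tool_pos: [556.7, 55.2, 248.4]
tcp_rot: [180.0, -6.2, -174.8]
ft_force: [1.1, -0.9, -5.1]
finger_gap: 18.6
grip_force: 124.8
```

Run:
```python
from h import *
print(sense()["tool_pos"],sense()["tcp_rot"])
im=snapshot("side"); a=im[130:260,262:382]; b=cv2.imread("pics/sidec2.png")
c3=cv2.imread("pics/sidec3.png")
cv2.imwrite("pics/cmp.png",np.hstack([cv2.resize(x,None,fx=k,fy=k,interpolation=cv2.INTER_CUBIC)[:560] for x,k in [(a[:,20:100,::-1],4.5),(c3[:,90:450],1)]]))
```

```text
[556.72196185  55.2145839  248.3611387 ] [ 179.97546261   -6.24575859 -174.76952407]
```

View pics/cmp.png

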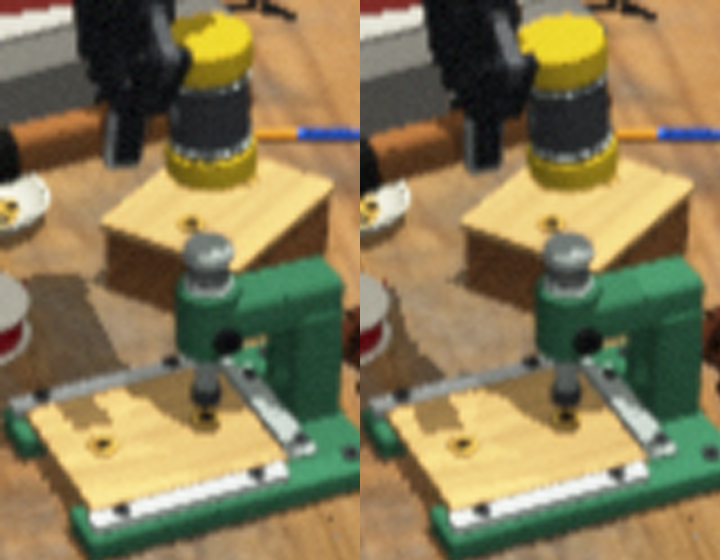

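Request:
apply_moves:
  deltas:
    - [0,0,0.05,0,0.25,0,0]
    - [-0.1,0,1,0,0,0,0]
    - [-0.1,0,1,0,0,0,0]

```text
time: 14.32
tool_pos: [555.8, 55.2, 186.5]
tcp_rot: [180.0, -7.2, -174.8]
ft_force: [4.7, 0.7, 13.4]
finger_gap: 18.3
grip_force: 127.3
```

Request:
apply_moves:
  deltas:
    - [0.1,0,-1,0,0,0,0]
    - [0.1,0,-1,0,0,0,0]

```text
time: 14.58
tool_pos: [556.2, 55.3, 246.3]
tcp_rot: [180.0, -7.5, -174.8]
ft_force: [0.8, -1.0, -4.2]
finger_gap: 18.9
grip_force: 127.3
```

Request:
apply_moves:
  deltas:
    - [0,0,0,0,0.25,0,0]
    - [-0.1,0,1,0,0,0,0]
    - [-0.1,0,1,0,0,0,0]

```text
time: 14.95
tool_pos: [554.5, 55.1, 186.3]
tcp_rot: [180.0, -8.4, -174.8]
ft_force: [3.6, 0.7, 3.2]
finger_gap: 18.3
grip_force: 128.4
```

Request:
apply_moves:
  deltas:
    - [0.1,0,-1,0,0,0,0]
    - [0.1,0,-1,0,0,0,0]

```text
time: 15.2
tool_pos: [556.1, 55.3, 246.0]
tcp_rot: [180.0, -8.7, -174.8]
ft_force: [0.1, 0.6, -5.1]
finger_gap: 18.0
grip_force: 128.5
```

Run:
```python
from h import *
print(sense()["tool_pos"],sense()["tcp_rot"])
im=snapshot("side"); cv2.imwrite("pics/s5.png",im[:,:,::-1]); a=im[130:260,262:382]
cv2.imwrite("pics/c5.png",np.hstack([cv2.resize(a[:,20:100,::-1],None,fx=4.5,fy=4.5,interpolation=cv2.INTER_CUBIC)[:560],
 cv2.resize(im[205:235,310:344,::-1],(400,560),interpolation=cv2.INTER_CUBIC)]))
o=np.array([613,59.5])
for z in (30,32.6,34.6,38): print(z,np.round(proj("side",[*o,z]),1))
u=np.array([np.cos(np.radians(7.7)),np.sin(np.radians(7.7))]);print("near",proj("side",[*(o-70*u),32.6]))
```

```text
[556.14285693  55.34331116 245.99792009] [ 179.97027951   -8.70473684 -174.75497534]
30 [326.2 222. ]
32.6 [326.2 221.2]
34.6 [326.2 220.6]
38 [326.2 219.7]
near (np.float64(303.3943368313943), np.float64(227.28066500127449))
```

View pics/c5.png

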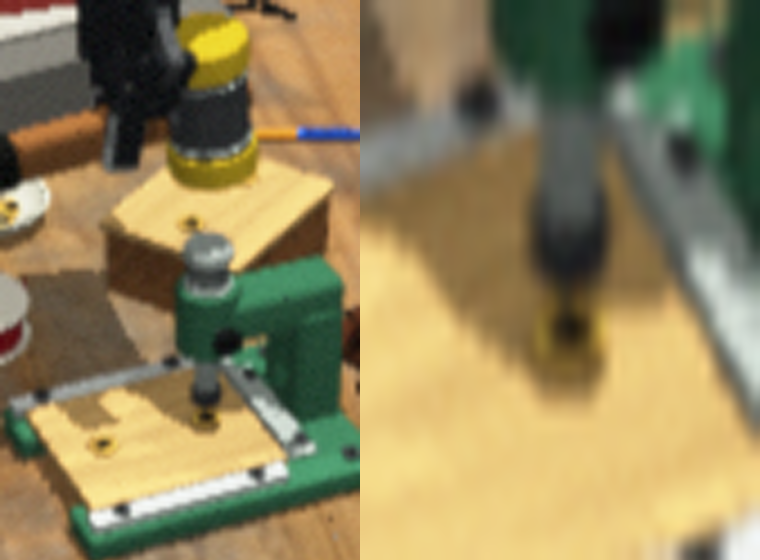

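```bash
cat > tilt.py <<'E'
from h import *
def tilt(im,st):
    h=cv2.cvtColor(im,cv2.COLOR_RGB2HSV); m=cv2.inRange(h,(24,150,60),(36,255,255)); m[:,:290]=0;m[:,350:]=0;m[:110]=0;m[175:]=0
    n,l,s,c=cv2.connectedComponentsWithStats(m); print([tuple(s[i])+tuple(c[i].round(1)) for i in range(1,n) if s[i,4]>40])
    R=Ro.from_euler("xyz",st["tcp_rot"],degrees=True).as_matrix(); g=st["tool_pos"]-5*R[:,2]
    th=np.radians(st["tcp_rot"][2]+180); ez=np.array([0,0,1.]); f0=np.array([np.cos(th),np.sin(th),0])
    for a in (-3,0,3,6):
        t=np.radians(a); f=np.cos(t)*f0+np.sin(t)*ez; k=np.cos(t)*ez-np.sin(t)*f0; y=np.cross(k,f)
        out=[]
        for hh in (45,-45):
            q=np.array([proj("side",g+55*f+hh*k+27*(np.cos(p)*f+np.sin(p)*y)) for p in np.linspace(0,6.28,60)]); out+=[q.min(0).round(1),q.max(0).round(1)]
        print(a,"top",*out[:2],"bot",*out[2:],"hend",np.round(proj("side",g-115*f),1),"face z",round((g+55*f-45*k)[2],1))
E
python3 - <<'E'
from tilt import *
st=sense(); print(st["tool_pos"]); tilt(cv2.imread("pics/s5.png")[:,:,::-1].copy(),st)
E
```

```text
[558.36015646  55.38532908 251.7419449 ]
[(np.int32(321), np.int32(133), np.int32(16), np.int32(17), np.int32(195), np.float64(329.1), np.float64(140.3)), (np.int32(319), np.int32(160), np.int32(20), np.int32(12), np.int32(102), np.float64(329.2), np.float64(166.8))]
-3 top [317.8 132. ] [338.9 142. ] bot [316.1 162.4] [336.5 172.8] hend [264.8 161.8] face z 208.9
0 top [317. 131.] [338.1 141.3] bot [316.9 161.1] [337.3 171.8] hend [264.8 163.9] face z 211.7
3 top [316.1 130. ] [337.3 140.7] bot [317.7 159.8] [338.2 170.9] hend [265. 166.] face z 214.6
6 top [315.2 129. ] [336.3 140.1] bot [318.5 158.5] [338.9 169.9] hend [265.3 168. ] face z 217.7
```

Run:
```python
from tilt import *
s=sense(); im=snapshot("side"); t=sense()
for q in (s,t): print(q["time"],q["tool_pos"].round(1),q["tcp_rot"].round(1),q["ft_force"].round(1),q["qd"].round(2))
tilt(im,s); print()
plan([495.3,-292.5,250],174.5,13,tilt=12.5)
```

```text
15.25 [558.4  55.4 251.7] [-180.    -8.3 -174.8] [1.  0.2 0.1] [ 0.05 -1.3  -0.53 -0.11 -4.33  0.07]
15.3 [558.8  55.4 250.7] [-180.    -8.2 -174.8] [-0.1 -0.3 -5.5] [-0.02  0.89  2.92  0.04 -2.68  0.  ]
[(np.int32(322), np.int32(131), np.int32(16), np.int32(16), np.int32(190), np.float64(329.8), np.float64(137.9)), (np.int32(321), np.int32(158), np.int32(19), np.int32(11), np.int32(107), np.float64(330.5), np.float64(164.6))]
-3 top [317.8 132. ] [338.9 142. ] bot [316.1 162.4] [336.5 172.8] hend [264.8 161.8] face z 208.9
0 top [317. 131.] [338.1 141.3] bot [316.9 161.1] [337.3 171.8] hend [264.8 163.9] face z 211.7
3 top [316.1 130. ] [337.3 140.7] bot [317.7 159.8] [338.2 170.9] hend [265. 166.] face z 214.6
6 top [315.2 129. ] [336.3 140.1] bot [318.5 158.5] [338.9 169.9] hend [265.3 168. ] face z 217.7

at [558.8  55.4 250.7] rot [-180.    -8.2 -174.8] F [-0.1 -0.3 -5.5] t 15.3
rows
[0.24, -0.87, 0.04, -0.03, 0.07, 0.18]
[0.23, -0.88, 0.04, -0.03, 0.07, 0.18]
[0.22, -0.88, 0.03, -0.03, 0.07, 0.18]
[0.2, -0.88, 0.03, -0.03, 0.07, 0.18]
[0.19, -0.89, 0.03, -0.03, 0.07, 0.18]
[0.18, -0.89, 0.03, -0.03, 0.07, 0.18]
[0.16, -0.89, 0.03, -0.03, 0.07, 0.18]
[0.15, -0.89, 0.03, -0.03, 0.07, 0.18]
[0.14, -0.9, 0.03, -0.03, 0.07, 0.18]
[0.13, -0.9, 0.03, -0.03, 0.07, 0.18]
[0.11, -0.9, 0.02, -0.03, 0.07, 0.18]
[0.1, -0.9, 0.02, -0.03, 0.07, 0.18]
[0.09, -0.9, 0.02, -0.03, 0.07, 0.18]
```

Request:
apply_moves:
  deltas:
    - [0.24,-0.87,0.03,-0.03,0.07,0.18,0]
    - [0.23,-0.88,0.03,-0.03,0.07,0.18,0]
    - [0.22,-0.88,0.03,-0.03,0.07,0.18,0]
    - [0.2,-0.88,0.03,-0.03,0.07,0.18,0]
    - [0.19,-0.89,0.03,-0.03,0.07,0.18,0]
    - [0.18,-0.89,0.03,-0.03,0.07,0.18,0]
    - [0.16,-0.89,0.03,-0.03,0.07,0.18,0]
    - [0.15,-0.89,0.03,-0.03,0.07,0.18,0]

```text
time: 16.3
tool_pos: [517.5, -159.0, 246.7]
tcp_rot: [179.9, -11.1, 178.6]
ft_force: [-0.1, -0.5, -5.7]
finger_gap: 18.0
grip_force: 128.4
```

Request:
apply_moves:
  deltas:
    - [0.14,-0.9,0.03,-0.03,0.07,0.18,0]
    - [0.13,-0.9,0.03,-0.03,0.07,0.18,0]
    - [0.11,-0.9,0.03,-0.03,0.07,0.18,0]
    - [0.1,-0.9,0.03,-0.03,0.07,0.18,0]
    - [0.09,-0.9,0.02,-0.03,0.07,0.18,0]
    - [0,0,0,0,0,0,0]
    - [0,0,0,0,0,0,0]

```text
time: 17.18
tool_pos: [493.3, -291.7, 247.4]
tcp_rot: [-180.0, -12.6, 174.4]
ft_force: [-0.2, 0.6, -4.8]
finger_gap: 18.3
grip_force: 128.4
```

Run:
```python
from h import *
plan([495.3,-292.5,70],174.5,7,tilt=12.7)
st=sense()
for n in("side","wrist"):
    im=snapshot(n); cv2.imwrite(f"pics/{n}9.png",im[:,:,::-1])
    h=cv2.cvtColor(im,cv2.COLOR_RGB2HSV); m=cv2.inRange(h,(24,150,60),(36,255,255))
    N,l,s,c=cv2.connectedComponentsWithStats(m); print(n,[s[i].tolist() for i in range(1,N) if s[i,4]>60])
R=Ro.from_euler("xyz",st["tcp_rot"],degrees=True).as_matrix(); g=st["tool_pos"]-5*R[:,2]
th=np.radians(st["tcp_rot"][2]+180); ez=np.array([0,0,1.]); f0=np.array([np.cos(th),np.sin(th),0])
for a in (-4,0,4):
    t=np.radians(a); f=np.cos(t)*f0+np.sin(t)*ez; k=np.cos(t)*ez-np.sin(t)*f0; y=np.cross(k,f); o=[]
    for hh in (45,-45):
        q=np.array([proj("side",g+55*f+hh*k+27*(np.cos(p)*f+np.sin(p)*y)) for p in np.linspace(0,6.28,60)]); o+=[q.min(0).round(1),q.max(0).round(1)]
    print(a,*o)
```

```text
at [ 493.3 -291.7  247.4] rot [-180.   -12.6  174.4] F [-0.2  0.6 -4.8] t 17.18
rows
[-0.19, -0.0, 0.82, -0.0, 0.0, -0.0]
[-0.19, -0.0, 0.82, -0.0, 0.0, -0.0]
[-0.19, -0.0, 0.82, -0.0, 0.0, -0.0]
[-0.19, -0.0, 0.82, -0.0, 0.0, -0.0]
[-0.19, -0.0, 0.82, -0.0, 0.0, -0.0]
[-0.19, -0.0, 0.82, -0.0, 0.0, -0.0]
[-0.2, -0.0, 0.82, -0.0, 0.0, -0.0]
side [[340, 215, 22, 22, 384], [338, 249, 24, 13, 152]]
wrist []
-4 [337.  215.6] [362.6 230.7] [333.3 248.6] [357.8 264.1]
0 [335.6 214.2] [361.3 229.5] [334.8 247. ] [359.4 262.7]
4 [334.1 212.7] [359.9 228.4] [336.2 245.3] [360.9 261.3]
```

Request:
apply_moves:
  deltas:
    - [-0.19,0,0.82,0,0.1,0,0]
    - [-0.19,0,0.82,0,0.1,0,0]
    - [-0.2,0,0.82,0,0.1,0,0]
    - [-0.2,0,0.82,0,0,0,0]
    - [-0.2,0,0.82,0,0,0,0]
    - [-0.2,0,0.82,0,0,0,0]
    - [-0.2,0,0.7,0,0,0,0]
    - [-0.06,0,0.25,0,0,0,0]

```text
time: 18.27
tool_pos: [493.9, -292.2, 66.2]
tcp_rot: [-179.9, -14.0, 174.4]
ft_force: [0.7, -0.0, -4.4]
finger_gap: 18.6
grip_force: 128.5
```

Request:
apply_moves:
  deltas:
    - [-0.06,0,0.25,0,0,0,0]
    - [0,0,0,0,0,0,0]

```text
time: 18.52
tool_pos: [495.2, -293.1, 61.2]
tcp_rot: [-179.8, -13.8, 174.3]
ft_force: [-0.5, 0.7, -5.2]
finger_gap: 18.4
grip_force: 128.5
```

Request:
apply_moves:
  deltas:
    - [-0.08,0,0.3,0,0,0,0]
    - [-0.03,0,0.12,0,0,0,0]
    - [0,0,0,0,0,0,0]

```text
time: 18.9
tool_pos: [495.0, -292.9, 47.8]
tcp_rot: [-179.8, -13.8, 174.3]
ft_force: [-0.1, 0.1, -4.4]
finger_gap: 18.4
grip_force: 128.4
```

Request:
apply_moves:
  deltas:
    - [-0.03,0,0.12,0,0,0,0]
    - [0,0,0,0,0,0,0]

```text
time: 19.15
tool_pos: [495.1, -293.1, 44.2]
tcp_rot: [-179.8, -13.8, 174.3]
ft_force: [0.4, 0.9, -4.7]
finger_gap: 18.4
grip_force: 128.4
```

Request:
apply_moves:
  deltas:
    - [-0.02,0,0.08,0,0,0,0]
    - [0,0,0,0,0,0,0]

```text
time: 19.4
tool_pos: [495.2, -293.1, 41.8]
tcp_rot: [-179.8, -13.8, 174.3]
ft_force: [-0.1, -0.2, -4.3]
finger_gap: 18.7
grip_force: 128.4
```

Request:
apply_moves:
  deltas:
    - [-0.01,0,0.05,0,0,0,0]
    - [0,0,0,0,0,0,0]

```text
time: 19.65
tool_pos: [495.1, -293.1, 40.3]
tcp_rot: [-179.8, -13.8, 174.3]
ft_force: [-0.2, 1.1, -5.1]
finger_gap: 17.9
grip_force: 128.4
```

Request:
apply_moves:
  deltas:
    - [-0.01,0,0.07,0,0.2,0,0]
    - [0,0,0,0,0,0,0]

```text
time: 19.9
tool_pos: [495.4, -293.5, 39.7]
tcp_rot: [-179.8, -14.7, 174.3]
ft_force: [-3.2, 1.6, 5.6]
finger_gap: 18.3
grip_force: 130.0
```

Request:
apply_moves:
  deltas:
    - [-0.01,0,0.05,0,0,0,0]
    - [0,0,0,0,0,0,0]

```text
time: 20.15
tool_pos: [495.4, -293.5, 39.6]
tcp_rot: [-179.8, -14.7, 174.3]
ft_force: [-7.4, 3.9, 15.2]
finger_gap: 18.2
grip_force: 131.4
```

Request:
apply_moves:
  deltas:
    - [0,0,0,0,0,0,0.5]
    - [0,0,0,0,0,0,0.5]
    - [0,0,0,0,0,0,0.5]
    - [0.12,0,-0.4,0,0,0,0.5]
    - [0.26,0,-0.9,0,0,0,0.5]
    - [0.26,0,-0.9,0,0,0,0.5]
    - [0.26,0,-0.9,0,-0.8,0,0.5]
    - [0.2,0,-0.9,0,-0.9,0,0]

```text
time: 21.15
tool_pos: [492.2, -292.6, 163.1]
tcp_rot: [-179.8, -6.8, 174.4]
ft_force: [0.6, -0.5, -0.4]
finger_gap: 26.0
grip_force: 0.0
```

Run:
```python
from h import *
plan([480,-25,125],187.7,10,tilt=-30)
print(on("top",387,238,90))
for n in("side","top"):
    im=snapshot(n); cv2.imwrite(f"pics/{n}10.png",im[:,:,::-1])
    h=cv2.cvtColor(im,cv2.COLOR_RGB2HSV); m=cv2.inRange(h,(24,150,60),(36,255,255))
    N,l,s,c=cv2.connectedComponentsWithStats(m); print(n,[(s[i].tolist(),c[i].round(1).tolist()) for i in range(1,N) if s[i,4]>30])
    m=cv2.inRange(cv2.cvtColor(cv2.imread(f"pics/{n}0.png"),cv2.COLOR_BGR2HSV),(24,150,60),(36,255,255))
    N,l,s,c=cv2.connectedComponentsWithStats(m); print(n,0,[(s[i].tolist(),c[i].round(1).tolist()) for i in range(1,N) if s[i,4]>30])
```

```text
at [ 492.2 -292.6  163.1] rot [-179.8   -6.8  174.4] F [ 0.6 -0.5 -0.4] t 21.15
rows
[0.11, 0.88, 0.14, -0.06, -0.8, -0.29]
[0.1, 0.89, 0.14, -0.06, -0.8, -0.29]
[0.09, 0.89, 0.13, -0.06, -0.8, -0.29]
[0.08, 0.89, 0.13, -0.06, -0.8, -0.29]
[0.06, 0.89, 0.13, -0.06, -0.8, -0.29]
[0.05, 0.89, 0.13, -0.06, -0.8, -0.29]
[0.04, 0.89, 0.14, -0.06, -0.8, -0.29]
[0.03, 0.89, 0.14, -0.06, -0.8, -0.29]
[0.02, 0.89, 0.14, -0.06, -0.8, -0.29]
[0.01, 0.89, 0.15, -0.06, -0.8, -0.29]
[ 549.95606881 -294.67697697   90.        ]
side [([337, 288, 23, 21, 387], [347.8, 298.1]), ([336, 318, 22, 12, 124], [346.1, 324.9])]
side 0 [([336, 288, 23, 22, 391], [346.7, 298.2]), ([335, 318, 22, 13, 124], [345.4, 325.1])]
top [([379, 227, 11, 18, 65], [384.3, 237.2])]
top 0 [([377, 227, 23, 23, 398], [387.6, 238.3])]
```

The mallet is standing again, within about 3 mm of its original spot. Next, inspect the eyelet with the wrist camera.

Request:
apply_moves:
  deltas:
    - [0.11,0.88,0.05,-0.06,-0.8,-0.29,0]
    - [0.1,0.89,0.1,-0.06,-0.8,-0.29,0]
    - [0.09,0.89,0.14,-0.06,-0.8,-0.29,0]
    - [0.08,0.89,0.14,-0.06,-0.8,-0.29,0]
    - [0.06,0.89,0.14,-0.06,-0.8,-0.29,0]
    - [0.05,0.89,0.14,-0.06,-0.8,-0.29,0]
    - [0.04,0.89,0.14,-0.06,-0.8,-0.29,0]
    - [0.03,0.89,0.14,-0.06,-0.8,-0.29,0]

```text
time: 22.25
tool_pos: [482.3, -77.4, 133.2]
tcp_rot: [179.4, 22.6, -175.1]
ft_force: [0.2, 1.0, 0.5]
finger_gap: 0.1
grip_force: 0.0
```

Request:
apply_moves:
  deltas:
    - [0.02,0.89,0.14,-0.06,-0.8,-0.29,0]
    - [0.01,0.89,0.14,-0.06,-0.8,-0.29,0]
    - [0,0,0,0,0,0,0]
    - [0,0,0,0,0,0,0]

```text
time: 22.75
tool_pos: [480.2, -25.2, 126.6]
tcp_rot: [-179.8, 29.9, -172.2]
ft_force: [-0.1, 1.5, 0.4]
finger_gap: -0.2
grip_force: 0.0
```

Run:
```python
from h import *
st=sense(); im=snapshot("wrist"); cv2.imwrite("pics/w11.png",im[:,:,::-1])
im=np.mean([snapshot("wrist") for _ in range(4)],0).astype(np.uint8)
import pickle; pickle.dump((sense(),im),open("w11.pkl","wb"))
print(st["tool_pos"],st["tcp_rot"])
o=np.array([613,59.5]);u=np.array([np.cos(np.radians(7.7)),np.sin(np.radians(7.7))])
for z in (30,32.6,36,40): print(z,np.round(proj("wrist",[*o,z],st),1),np.round(proj("wrist",[*(o-70*u),z],st),1))
h=cv2.cvtColor(im,cv2.COLOR_RGB2HSV)
for c in (o,o-70*u):
    x,y=np.round(proj("wrist",[*c,32],st)).astype(int); print(c,x,y)
    for ch in (0,1,2): print(h[y-20:y+22:2,x-24:x+26:2,ch])
```

```text
[480.15897289 -25.24980623 126.55959251] [-179.82233189   29.86881333 -172.18237698]
30 [387.5 301.6] [401.7 254. ]
32.6 [387.8 304. ] [402.2 256.7]
36 [388.3 307.3] [403.  260.3]
40 [388.9 311.3] [403.8 264.5]
[613.   59.5] 388 303
[[21 21 20 20 21 21 21 21 22 21 20 20 20 20 19 19 19 19 19 20 21 22 22 22
  22]
 [21 21 20 20 21 21 20 21 22 21 20 20 20 20 19 19 19 19 19 21 21 22 22 22
  22]
 [21 21 20 20 20 20 21 22 22 21 20 20 20 20 19 19 19 19 20 21 20 21 22 22
  21]
 [21 20 20 21 20 20 21 22 21 20 20 20 20 20 19 20 19 20 20 21 19 21 23 22
  19]
 [21 20 20 20 20 21 21 21 21 20 20 20 20 19 19 19 19 19 18 18 18 18 18 18
  18]
 [21 20 20 21 20 21 21 22 21 20 20 20 20 19 19 18 18 18 18 18 18 18 18 18
  18]
 [21 20 21 21 20 21 22 21 19 18 19 20 20 18 18 18 18 18 18 18 18 18 18 18
  18]
 [21 20 21 20 21 21 18 18 18 18 18 18 18 18 18 18 18 18 18 18 18 18 18 18
  18]
 [21 20 20 20 21 18 18 18 18 19 19 19 19 19 19 19 18 18 18 18 18 18 18 18
  18]
 [20 20 20 20 20 18 18 18 19 19 19 19 19 19 19 19 18 19 18 18 18 18 18 18
  18]
 [20 20 20 19 18 18 18 19 19 19 19 19 19 18 18 19 19 19 18 18 18 18
[... 10654 characters left out ...]
26 230 225 216 218 229 232 235 243 242
  241 242 244 243 240 237 236]
 [235 235 239 241 240 235 233 233 233 232 225 230 236 241 242 244 244 241
  241 243 244 242 239 238 234]
 [235 236 240 241 238 235 233 233 232 230 225 226 235 241 242 244 243 241
  242 244 243 241 238 237 231]
 [235 236 241 241 237 234 233 233 232 229 225 228 237 241 243 244 242 242
  243 244 243 240 238 236 229]
 [235 238 241 241 236 234 234 234 232 227 226 228 229 239 244 244 242 242
  244 244 242 238 238 233 228]
 [235 239 241 240 235 234 235 234 231 226 227 228 231 242 244 243 242 243
  244 243 241 237 237 230 230]
 [236 240 241 238 234 234 234 232 230 226 228 229 235 243 244 243 242 243
  244 242 239 238 234 228 231]]
```

Run:
```python
from h import *; import pickle
st,im=pickle.load(open("w11.pkl","rb")); h=cv2.cvtColor(im,cv2.COLOR_RGB2HSV)
o=np.array([613,59.5]);u=np.array([np.cos(np.radians(7.7)),np.sin(np.radians(7.7))])
for nm,c,x0,x1,y0,y1,t in (("far",o,378,400,298,312,95),("near",o-70*u,392,416,248,268,120)):
    p=np.array(proj("wrist",[*c,32.6],st))
    V=h[y0:y1,x0:x1,2].astype(float); w=np.clip(t-V,0,35)
    yy,xx=np.mgrid[y0:y1,x0:x1]; q=np.array([(w*xx).sum(),(w*yy).sum()])/w.sum()
    print(nm,"hole",q.round(2),"minus home prediction",(q-p).round(2),"area",(w/35).sum().round(1))
    # flange extent by saturation
    X,Y=np.round(q).astype(int); S=cv2.inRange(h[Y-16:Y+14,X-20:X+21,1],112,140)
    k=cv2.connectedComponentsWithStats(S)[2]; print("flange bbox",(k[1:][k[1:,4].argmax()]+[X-20,Y-16,0,0,0]).tolist())
    print(h[Y-12:Y+14,X,1].tolist(),h[Y-12:Y+14,X,2].tolist())
```

```text
far hole [388.74 305.28] minus home prediction [0.48 1.11] area 36.2
flange bbox [379, 298, 21, 13, 176]
[99, 99, 101, 104, 104, 117, 123, 122, 127, 122, 95, 90, 89, 90, 89, 115, 126, 123, 109, 102, 99, 62, 59, 57, 57, 49] [229, 230, 225, 203, 171, 113, 110, 115, 133, 121, 67, 62, 63, 62, 60, 89, 130, 133, 129, 132, 118, 66, 61, 63, 63, 62]
near hole [403.08 257.71] minus home prediction [0.4  0.87] area 60.2
flange bbox [391, 249, 25, 17, 260]
[94, 94, 103, 113, 127, 129, 129, 130, 121, 85, 87, 86, 88, 89, 85, 99, 121, 131, 130, 115, 94, 95, 94, 95, 94, 95] [241, 243, 230, 136, 137, 195, 228, 220, 145, 75, 82, 83, 84, 83, 81, 98, 154, 203, 226, 235, 239, 239, 239, 240, 240, 236]
```

Run:
```python
from h import *
def big(f): return cv2.imread(f).astype(np.uint8)
def prep(f,full): 
    a=cv2.imread(f); return cv2.resize(a[130:260,262:382],None,fx=4.5,fy=4.5,interpolation=cv2.INTER_CUBIC) if full else a
F={"before":prep("pics/sidec2.png",0),"after3":prep("pics/sidec3.png",0),"after6":prep("pics/s5.png",1),"side10":prep("pics/side10.png",1)}
for k,a in F.items():
    h=cv2.cvtColor(a,cv2.COLOR_BGR2HSV); 
    for nm,(x0,x1,y0,y1) in {"far":(275,318,403,445),"near":(170,212,428,462)}.items():
        S=h[y0:y1,x0:x1,1].astype(float); w=np.clip(S-135,0,60); yy,xx=np.mgrid[y0:y1,x0:x1]
        print(k,nm,np.round([(w*xx).sum()/w.sum(),(w*yy).sum()/w.sum(),w.sum()],1), end=" | ")
    print()
print(F["before"].shape,F["side10"].shape)
for k in F: print(k,cv2.cvtColor(F[k],cv2.COLOR_BGR2HSV)[396:446:3,296,1:].tolist())
plan([498.3,-292.5,160],174.5,10)
```

```text
before far [  297.    416.4 11675. ] | before near [ 192.2  445.7 8901. ] | 
after3 far [  296.1   418.7 13199. ] | after3 near [ 192.   445.6 8587. ] | 
after6 far [  295.6   418.6 13117. ] | after6 near [ 192.4  445.7 8991. ] | 
side10 far [nan nan  0.] | side10 near [ 191.8  446.5 7847. ] | 
(585, 540, 3) (585, 540, 3)
before [[6, 40], [0, 31], [16, 32], [15, 33], [104, 54], [154, 83], [168, 108], [172, 114], [170, 102], [162, 99], [148, 112], [136, 135], [133, 169], [129, 207], [123, 231], [118, 237], [118, 236]]
after3 [[30, 42], [36, 35], [15, 35], [76, 47], [132, 62], [157, 65], [144, 39], [135, 34], [161, 65], [170, 99], [161, 122], [144, 129], [131, 167], [123, 211], [119, 232], [117, 237], [117, 235]]
after6 [[13, 40], [36, 35], [16, 32], [83, 46], [131, 64], [148, 69], [130, 43], [131, 37], [159, 69], [166, 103], [159, 125], [148, 129], [135, 166], [126, 209], [121, 232], [117, 237], [117, 236]]
side10 [[98, 65], [92, 58], [79, 58], [58, 66], [25, 81], [5, 93], [8, 99], [8, 92], [7, 76], [10, 49], [18, 29], [34, 30], [12, 21], [27, 19], [51, 25], [44, 23], [35, 22]]
at [480.2 -25.5 126.3] rot [-179.9   29.9 -172.3] F [ 0.4 -0.2  0.7] t 23.0
rows
[-0.0, -0.89, -0.13, 0.07, 0.65, 0.28]
[-0.02, -0.89, -0.12, 0.07, 0.65, 0.28]
[-0.03, -0.89, -0.12, 0.07, 0.65, 0.28]
[-0.05, -0.89, -0.11, 0.07, 0.65, 0.28]
[-0.06, -0.89, -0.11, 0.07, 0.65, 0.28]
[-0.07, -0.89, -0.11, 0.07, 0.65, 0.28]
[-0.09, -0.89, -0.11, 0.07, 0.65, 0.28]
[-0.1, -0.89, -0.11, 0.07, 0.65, 0.28]
[-0.12, -0.88, -0.11, 0.07, 0.65, 0.28]
[-0.13, -0.88, -0.11, 0.07, 0.65, 0.28]<stdin>:10: RuntimeWarning: invalid value encountered in scalar divide
```

```bash
python3 -c "
from bench import *
print(hand_in())"
```

```text
the job is handed in; nothing more can be done
None
```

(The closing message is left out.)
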